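Show the marked filter plate's label to the reader

TASK

Swing the hasp off the two amber filter plates until it is well clear of both, then lift the plate out of the slot with the red marks, holding it by its clear glass and never touching its frosted end (the end with the small corner notch). Present it to the label reader: the frosted end centred about 12 cm in front of the lens, the label face turned up squarely to the lens, and finish while still holding it there, quite still and touching nothing else. Leave the hasp open, the other plate standing in its slot and everything else on the bench where it is.

Things in the scene. Friction and masses are not known exactly. Their poses are not given: they have to be found in the camera images.
- rack: grey plate rack fixed to the bench, base 110 x 156 x 6 mm, origin under its centre, z up. Two slots run along its x, 48 mm apart, floor 6 mm and walls to 24 mm above the bench, 10.5 mm wide inside; plates in them stand with their tops 51 mm above the bench
- red_slot (a point): centre of the floor of the slot with the red marks at its two ends (rack y = -24 mm, the slot nearer the hasp's knob when that is closed)
- plain_slot (a point): centre of the floor of the unmarked slot (rack y = +24 mm)
- hasp (a joint): swivelling steel hasp, a flat bar that lies across both plates 55 to 60 mm above the bench and locks them in; 0 rad = closed over its catch at the rack's -y side; grows to 2.1 rad as the knob end is swung level, anticlockwise seen from above, i.e. first towards rack +x (to the robot's left). It stays where it is left; light friction, about 0.5 N at the knob
- hasp_knob (a point): top of the hasp's upright black knob, 14 mm across; the knob stands 25 mm above the bar (60 to 85 mm above the bench), 124 mm from the hinge axis
- hasp_hinge (a point): the hasp's vertical hinge axis, at the bar's underside (rack x = 0, y = +66 mm)
- plate_a: amber glass filter plate, length 90 x thickness 8 x height 45 mm, 0.07 kg, standing on a long edge in a rack slot; the two plates are alike. Origin: middle of the lower long edge; +x to the frosted end (x = 13..45 mm frosted, -45..13 clear glass), +y out of the label face, +z to the upper long edge, which has the 8 mm square corner notch at the frosted end (x = 37..45, z = 37..45)
- plate_b: amber glass filter plate, length 90 x thickness 8 x height 45 mm, 0.07 kg, standing on a long edge in a rack slot; the two plates are alike. Origin: middle of the lower long edge; +x to the frosted end (x = 13..45 mm frosted, -45..13 clear glass), +y out of the label face, +z to the upper long edge, which has the 8 mm square corner notch at the frosted end (x = 37..45, z = 37..45)
- plate_a_label: the frosted white end of plate_a, fixed to it; origin: centre of the frosted end (at x=29, y=0, z=22.5 mm of the plate, in the middle of its 8 mm thickness), axes as the plate's. A paper label with black bars is on its +y face only: facing it, notched edge up, the notch is at the left
- plate_b_label: the frosted white end of plate_b, fixed to it; origin: centre of the frosted end (at x=29, y=0, z=22.5 mm of the plate, in the middle of its 8 mm thickness), axes as the plate's. A paper label with black bars is on its +y face only: facing it, notched edge up, the notch is at the left
- reader_head: head of the label reader, grey box 40 x 62 x 50 mm on a post 275 mm high with a foot 100 x 110 mm, fixed to the bench. Origin: on the optical axis at the lens front, about 245 mm above the bench; its -x axis is the view direction, out of the lens, to the robot's right and 45 degrees down; its y axis is level
- focus (a point): the reader's focal point, in the air on the optical axis 120 mm in front of the lens, about 160 mm above the bench
- cement_bottle: white bottle with blue pointed cap and orange band, 34x34x83 mm, standing; origin under its centre; must stay put
- vial_saline: small clear vial with blue cap, 24x24x53 mm, standing; origin under its centre; must stay put
- tape_roll: roll of white tape lying flat, 47x46x25 mm; origin under its centre; must stay put
- bench_timer: white bench timer with a small display, 62x64x18 mm; origin under its centre; must stay put

How it is judged:
By the outcome, as a careful person would: the job done as asked, in the order asked, and still so for the second after the job is handed in, while the arm keeps its last pose, push and grip.
It also fails if it takes over 48 s, if anything falls off the work surface, if the arm or the gripper's body presses on something with over 40 N, if the wrist force passes 120 N, or if a joint passes its speed limit or range.

ROBOT

A 7-joint arm with a two-finger parallel gripper is mounted at the origin on a cart in front of the work surface, level with it; the furniture and walls round the work are solid. World frame = base frame: x ahead of the robot, y to its left, z up, the work surface at z = 0. Lengths are in m, angles in rad, forces in N, time in s.
With the tool pointing down it reaches from about 0.425 to 0.925 m from the base axis. Payload 6.8 kg.
Tool frame: the origin (TCP) lies on the centre line of the jaws, within the pads' length; the fingertips stand 25 mm ahead of it and the grasp point (between the pads) lies 6 mm ahead of it; z points along the fingers, y is the line along which they close (so a half turn about z gives the same grasp; the last joint's range is limited). The gripper opens to 85 mm and grips with 20 to 120 N. Pads are 22 mm wide; open, the fingers measure 114 mm over their backs; the gripper's body (76 mm by 85 mm) begins 54 mm behind the grasp point. The pads swing forward as they close: fully open they stand 13 mm farther back than shut.
Start: joints at [-1.408, 0.477, 0.022, 1.555, -0.011, 1.109, -0.083], TCP at [0.181, 0.65, 0.256] pointing down, gripper open.
Joint ranges: [-2.96, 2.96], [-0.34, 2.1], [-1.41, 1.46], [0.24, 2.44], [-1.37, 4.51], [0.17, 1.92], [-2.96, 2.96]. Speed limits (rad/s): [2.39, 2.39, 3.14, 3.14, 3.14, 3.14, 3.14].

INTERFACE

Orientations are given as a rotation vector (axis times angle).
In Python, from bench import status, imaging, workorder gives the robot as it stands.
- The arm moves only by the tool send_rows, never from a script. Its argument "steps" is a list of rows, each an object of numbers: "dx", "dy", "dz": the shift along the tool's x, y, z in cm; "yaw": the turn about the tool's z in degrees; "gripper": the opening, from 0 (shut) to 1 (fully open). A call has 1 to 5 rows; each row is the pose to reach, as a shift and turn from the pose commanded when the call began, along the tool's axes at that moment; what a row does not reach only later rows make up. A row lasts 1/8 s, in which the tool goes at most 62.5 mm and 10.7 degrees, less where a joint would pass 70% of its speed; a pose out of reach is approached as far as the arm can. A call with a gripper value outside its range is refused whole. The fingers move at their own pace and stop on an object; "force" is the grip in N (left out, the last holds). Time passes only in rows, so rows that repeat a pose let the fingers close. It gives the time, the measured TCP pose, the force, the opening and the grip force at its end, in the units of the state.
- status.get_obs(): the state, without advancing time (a new reading comes with each control period).
- imaging.grab_frame(name): name is "side" or "top" or "wrist"; returns a dict with "color" (420x560x3 uint8, red, green, blue), "depth" (420x560 float32, m along the optical axis (not along the pixel's ray), 0 where there is no reading), "K" (3x3 intrinsics, pixels), "k1" (the pictures are not rectified: a ray, as slopes to the right and down, at radius r is drawn at 1 + k1 r^2 times it, then the intrinsics apply), "R" (3x3) and "t" (3): a world point X has camera coordinates R X + t. Camera axes: x right, y down, z forward; pixel columns grow to the right and rows downward; lengths in m; the calibration is good to about 2 mm. A picture is of the moment at which its call begins.
- workorder.hand_in(): hands the job in; it is judged then, once.
The state is a dict: "clock": time; "joints": joint angles; "qvel": joint speeds; "tau": joint torques, N m; "tcp_pos": TCP position; "orientation": TCP orientation; "contact_force": force on the tool from outside, world axes, zero at the start; "moment": the same for the moment, N m; "grip_width": finger opening in m; "gripper_force": force on a finger pad.
Only numpy, scipy, OpenCV 4.12 (cv2) and the standard library are available. Lean on these libraries where they do the work, as an engineer would, in place of code of your own. Each camera call takes 0.05 s, during which the arm holds its last target. There are 200 camera calls.

## Working session

There is one attempt and no reset: what is moved stays moved. The work goes in short steps, Python scripts to look and compute and a tool call to move; the robot and the scene stay as the last step left them, time stands still between calls to the robot, and variables do not carry over. Pictures are saved under pics/ and viewed, at most 10 in all, crops included, and the job is handed in when it is done.

Besides the shell and the picture viewer there is one more tool, called after ">>>" in YAML: its name, and indented under it one key for each argument. send_rows: Moves the arm, as the interface text tells. Its arguments: {"type":"object","properties":{"steps":{"type":"array"},"force":{"type":"number"}},"required":["steps"]}

```bash
ls; mkdir -p pics
cat > h.py <<'E'
import numpy as np, cv2, pickle
from scipy.spatial.transform import Rotation as Ro
from bench import status, imaging, workorder
def grab(n,save=None):
    f=imaging.grab_frame(n)
    if save:
        cv2.imwrite(f'pics/{save}.png',f['color'][:,:,::-1]); pickle.dump(f,open(f'{save}.pkl','wb'))
    return f
def ld(s): return pickle.load(open(f'{s}.pkl','rb'))
def ray(f,u,v):
    K=f['K'];d=np.array([(u-K[0,2])/K[0,0],(v-K[1,2])/K[1,1]]);s=d.copy()
    for _ in range(20): s=d/(1+f['k1']*(s@s))
    return np.array([s[0],s[1],1.])
def pt(f,u,v,win=1):
    z=f['depth'][int(v)-win:int(v)+win+1,int(u)-win:int(u)+win+1];z=np.median(z[z>0]) if (z>0).any() else np.nan
    return f['R'].T@(ray(f,u,v)*z-f['t'])
def atz(f,u,v,h):
    c=-f['R'].T@f['t'];d=f['R'].T@ray(f,u,v);return c+d*(h-c[2])/d[2]
def tri(obs):
    A=np.zeros((3,3));b=np.zeros(3)
    for f,u,v in obs:
        c=-f['R'].T@f['t'];d=f['R'].T@ray(f,u,v);d/=np.linalg.norm(d);P=np.eye(3)-np.outer(d,d);A+=P;b+=P@c
    return np.linalg.solve(A,b)
def proj(f,X):
    c=f['R']@X+f['t'];s=c[:2]/c[2];s=s*(1+f['k1']*(s@s));return f['K'][0,0]*s[0]+f['K'][0,2],f['K'][1,1]*s[1]+f['K'][1,2]
E
python3 - <<'E'
from h import *
np.set_printoptions(precision=3,suppress=True)
for n in ['top','side','wrist']:
    f=grab(n,n+'0'); print(n,-f['R'].T@f['t'],f['R'],f['K'][0,0],f['k1'])
o=status.get_obs();print(o)
im=np.vstack([np.hstack([cv2.imread(f'pics/{n}0.png') for n in ['top','side']])])
cv2.imwrite('pics/both.png',cv2.resize(im,(800,300)))
E
```

```text
pics
top [ 0.3   -0.055  1.487] [[ 0.025 -1.     0.003]
 [-0.987 -0.026 -0.158]
 [ 0.158  0.001 -0.987]] 445.819621314591 -0.0976665060549552
side [ 0.259 -1.112  0.821] [[ 0.974 -0.224  0.02 ]
 [-0.098 -0.505 -0.858]
 [ 0.202  0.834 -0.514]] 503.4591783393838 -0.0587734750395799
wrist [0.116 0.668 0.372] [[ 0.268  0.963 -0.002]
 [ 0.93  -0.258  0.263]
 [ 0.252 -0.072 -0.965]] 356.7340625280382 -0.09527356584547854
{'clock': 0.15, 'joints': array([-1.408,  0.478,  0.022,  1.556, -0.012,  1.109, -0.083]), 'qvel': array([-0.   , -0.004,  0.002, -0.003, -0.001,  0.001, -0.001]), 'tau': array([  0.003, -59.693,   1.61 , -28.149,   0.013,   0.007,  -0.   ]), 'tcp_pos': array([0.18 , 0.65 , 0.256]), 'orientation': array([-0.424, -3.113,  0.002]), 'contact_force': array([-0.869, -0.557,  0.729]), 'moment': array([-0.004, -0.009, -0.012]), 'gripper_force': 0.0, 'grip_width': 0.08532680306225968}
```

View pics/top0.png

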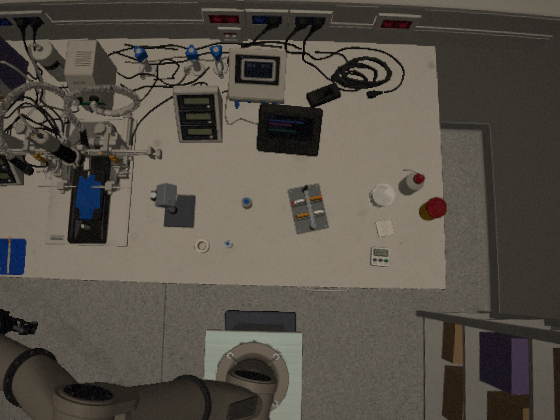

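View pics/side0.png

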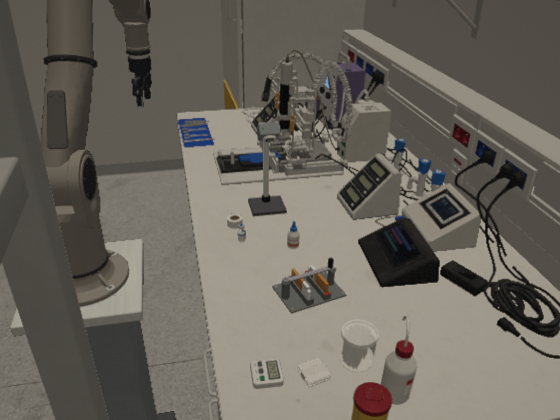

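Run:
```python
from h import *
a=cv2.imread('pics/top0.png')[178:240,280:336];b=cv2.imread('pics/side0.png')[250:312,265:350]
c=cv2.imread('pics/top0.png')[178:232,145:201]
A=cv2.resize(a,None,fx=6,fy=6,interpolation=2);B=cv2.resize(b,None,fx=5,fy=5,interpolation=2)
B=cv2.copyMakeBorder(B,0,A.shape[0]-B.shape[0],0,0,0)
cv2.imwrite('pics/crop.png',cv2.convertScaleAbs(np.hstack([A,B]),alpha=1.6));print(A.shape,B.shape)
f=ld('top0');g=ld('side0')
np.set_printoptions(precision=3,suppress=True)
for u,v in[(147,190),(163,188),(170,200),(180,210),(246,202),(202,246),(228,244),(382,256),(308,208)]:print(u,v,pt(f,u,v))
```

```text
(372, 336, 3) (372, 425, 3)
147 190 [ 0.611  0.382 -0.004]
163 188 [0.556 0.251 0.291]
170 200 [0.524 0.231 0.284]
180 210 [0.541 0.259 0.013]
246 202 [0.565 0.035 0.063]
202 246 [ 0.423  0.181 -0.002]
228 244 [0.428 0.089 0.05 ]
382 256 [ 0.403 -0.419  0.015]
308 208 [ 0.551 -0.167  0.058]
```

View pics/crop.png

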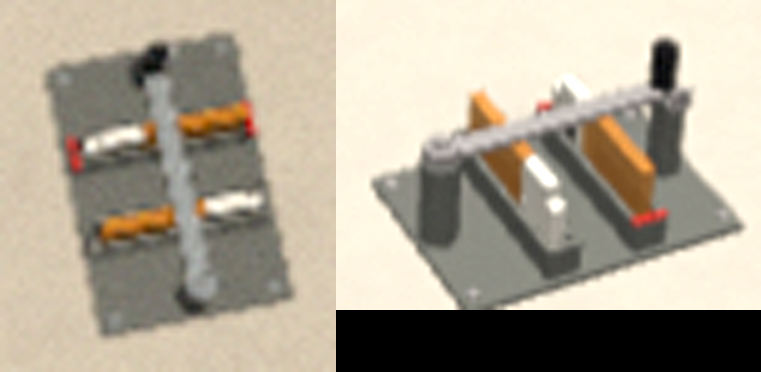

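The rack's red-marked slot is the far one (top-crop red marks at (74,153) and (250,120)). Its plate has the frosted end on the robot's left. The knob is at about (157,47) and the hinge at about (202,288). The side crop shows a catch post under the knob.

Run:
```python
from h import *
np.set_printoptions(precision=4,suppress=True)
f=ld('top0');g=ld('side0')
T=lambda x,y:(f,280+(x-2.5)/6,178+(y-2.5)/6)
S=lambda x,y:(g,265+(x-338)/5,250+(y-2)/5)
k=tri([T(157,47),S(665,43)]);h=tri([T(202,285),S(440,148)])
print('knob',k,'hinge',h,np.hypot(*(k-h)[:2]))
r1=tri([T(74,153),S(545,107)]);r2=tri([T(250,120),S(650,217)]);print(r1,r2)
for c in[(48,72),(233,38),(106,333),(293,297)]: print(atz(*T(*c),.006))
c=np.mean([atz(*T(*c),.006) for c in[(48,72),(233,38),(106,333),(293,297)]],0);print('rackc',c)
o=status.get_obs();R=Ro.from_rotvec(o['orientation']).as_matrix();print(R,o['tcp_pos'])
w=ld('wrist0'); print('cam in tool',R.T@(-w['R'].T@w['t']-o['tcp_pos']),w['R']@R)
```

```text
knob [ 0.6194 -0.1568  0.0843] hinge [ 0.4965 -0.185   0.0593] 0.12606126643761717
[ 0.572  -0.116   0.0208] [ 0.5954 -0.2143  0.0235]
[ 0.6217 -0.1011  0.006 ]
[ 0.6443 -0.2058  0.006 ]
[ 0.4741 -0.1364  0.006 ]
[ 0.4969 -0.2407  0.006 ]
rackc [ 0.5592 -0.171   0.006 ]
[[-0.9636  0.2675 -0.0003]
 [ 0.2675  0.9636 -0.0014]
 [-0.0001 -0.0014 -1.    ]] [0.1805 0.65   0.2555]
cam in tool [ 0.0666 -0.0003 -0.1166] [[-0.0007  1.      0.0006]
 [-0.9649 -0.0005 -0.2625]
 [-0.2625 -0.0007  0.9649]]
```

>>> send_rows:
  steps:
    - {"dx":-4.0,"dy":-4.7,"yaw":10.5}
    - {"dx":-8.0,"dy":-9.4,"yaw":21}
    - {"dx":-12.0,"dy":-14.1,"yaw":31.5}
    - {"dx":-16.0,"dy":-18.8,"yaw":42}
    - {"dx":-20.0,"dy":-23.5,"yaw":52.5}

```text
validation failed for argument at $.st...
```

```bash
cat > go.py <<'E'
# usage: go.py x y z [yaw_deg of tool y axis]  -> remaining delta in tool axes (cm, deg) from measured pose
import sys
from h import *
o=status.get_obs();R=Ro.from_rotvec(o['orientation']).as_matrix()
d=R.T@(np.array(list(map(float,sys.argv[1:4])))-o['tcp_pos'])*100
y0=np.degrees(np.arctan2(R[1,1],R[0,1]))
y=float(sys.argv[4]) if len(sys.argv)>4 else y0
print('d',d.round(2),'yaw',round((y0-y+180)%360-180,1),'t',o['clock'],'tcp',o['tcp_pos'].round(4),'ya',round(y0,1),'F',o['contact_force'].round(1),'j',o['joints'].round(2),'w',round(o['grip_width'],4),'gf',o['gripper_force'])
E
python3 go.py .553 -.142 .25 12.7
```

```text
d [-57.08 -66.35   0.65] yaw 61.8 t 0.15 tcp [0.1805 0.65   0.2555] ya 74.5 F [-0.9 -0.6  0.7] j [-1.41  0.48  0.02  1.56 -0.01  1.11 -0.08] w 0.0853 gf 0.0
```

>>> send_rows:
  steps:
    - {"dx":-4.0,"dy":-4.7,"dz":0,"yaw":10.5,"gripper":1}
    - {"dx":-8.0,"dy":-9.4,"dz":0,"yaw":21,"gripper":1}
    - {"dx":-12.0,"dy":-14.1,"dz":0,"yaw":31.5,"gripper":1}
    - {"dx":-16.0,"dy":-18.8,"dz":0,"yaw":42,"gripper":1}
    - {"dx":-20.0,"dy":-23.5,"dz":0,"yaw":52.5,"gripper":1}

```text
clock: 0.78
tcp_pos: [0.311, 0.3685, 0.2563]
orientation: [-1.765, -2.599, -0.0]
contact_force: [0.9, 0.4, 0.9]
grip_width: 0.0853
gripper_force: 0.0
```

```bash
python3 go.py .553 -.142 .25 12.7
```

```text
d [-56.37   3.68   0.61] yaw 8.9 t 0.775 tcp [0.311  0.3685 0.2563] ya 21.6 F [0.9 0.4 0.9] j [-1.25  0.15  0.28  2.02 -0.05  0.97 -0.57] w 0.0853 gf 0.0
```

>>> send_rows:
  steps:
    - {"dx":-5.6,"dy":0.4,"dz":0,"yaw":8.9,"gripper":1}
    - {"dx":-11.2,"dy":0.7,"dz":0,"yaw":8.9,"gripper":1}
    - {"dx":-16.8,"dy":1.1,"dz":0,"yaw":8.9,"gripper":1}
    - {"dx":-22.4,"dy":1.5,"dz":0,"yaw":8.9,"gripper":1}
    - {"dx":-28.0,"dy":1.8,"dz":0,"yaw":8.9,"gripper":1}

```text
clock: 1.4
tcp_pos: [0.4324, 0.1159, 0.2564]
orientation: [-1.954, -2.46, -0.001]
contact_force: [0.3, -0.1, -0.2]
grip_width: 0.0857
gripper_force: 0.0
```

>>> send_rows:
  steps:
    - {"dx":-5.6,"dy":1.2,"dz":0,"yaw":0,"gripper":0}
    - {"dx":-11.2,"dy":2.4,"dz":0,"yaw":0,"gripper":0}
    - {"dx":-16.7,"dy":3.7,"dz":0,"yaw":0,"gripper":0}
    - {"dx":-22.3,"dy":5.0,"dz":0,"yaw":0,"gripper":0}
    - {"dx":-27.8,"dy":6.2,"dz":0,"yaw":0,"gripper":0}

```text
clock: 2.02
tcp_pos: [0.5559, -0.1406, 0.2561]
orientation: [-1.953, -2.461, -0.0]
contact_force: [0.8, 1.0, -0.5]
grip_width: 0.0001
gripper_force: 0.0
```

```bash
python3 go.py .553 -.142 .25 12.7
python3 - <<'E'
from h import *
f=grab('wrist','w1'); im=cv2.imread('pics/w1.png');cv2.imwrite('pics/w1b.png',cv2.resize(im,(800,600),interpolation=2))
E
```

```text
d [-0.07 -0.32  0.61] yaw 0.4 t 2.025 tcp [ 0.5559 -0.1406  0.2561] ya 13.1 F [ 0.8  1.  -0.5] j [-0.4   0.36  0.69  1.84 -0.27  1.03  0.63] w 0.0001 gf 0.0
```

View pics/w1b.png

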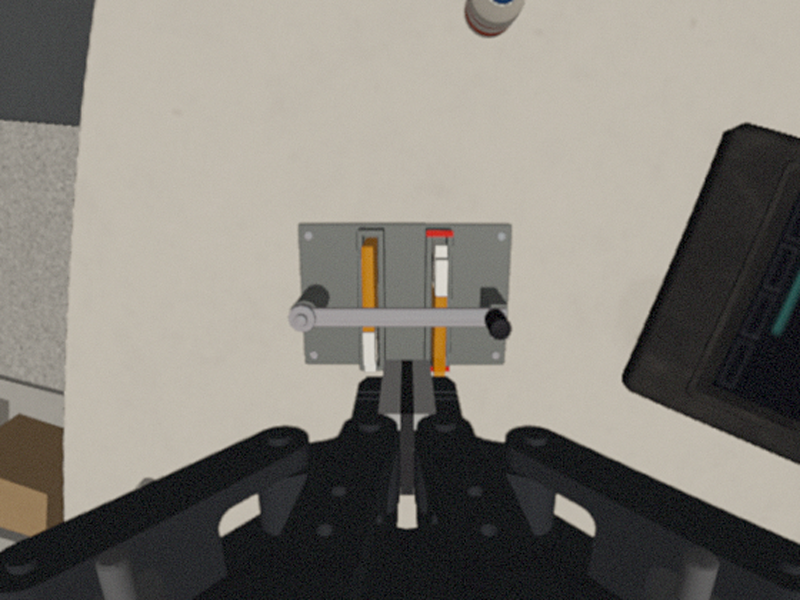

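The wrist view is aligned with the rack. Its corners are at (300,224), (511,224) and (505,364), the hinge is at (302,319) and the knob top at (499,324). The red-slot plate runs at column ~440, with its frosted end at rows 245–297, notch up.

Run:
```python
from h import *
np.set_printoptions(precision=4,suppress=True)
w=ld('w1');f=ld('top0');g=ld('side0')
W=lambda x,y:(w,(x+.5)*.7-.5,(y+.5)*.7-.5)
T=lambda x,y:(f,280+(x-2.5)/6,178+(y-2.5)/6)
S=lambda x,y:(g,265+(x-338)/5,250+(y-2)/5)
for n,a,b,c in[('knob',(499,324),(157,47),(665,43)),('hinge',(302,319),(202,285),(440,148)),('r1',(440,233),(74,153),(545,107)),('platetop notch inner',(441,262),(90,143),(570,82))]:
    print(n,tri([W(*a),S(*c)]),tri([W(*a),S(*c),T(*b)]),pt(*W(*a)))
cs=[atz(*W(*c),.006) for c in[(299,223),(512,223),(305,364.5),(505,364.5)]];print(np.array(cs),np.mean(cs,0))
for c in[(441,245),(441,297),(440,374),(369,246),(369,372)]:print(c,atz(*W(*c),.051))
print('post',atz(*W(490,290),.05),pt(*W(490,294)),pt(*W(487,291)))
```

```text
knob [ 0.6176 -0.1549  0.0824] [ 0.6184 -0.1558  0.0829] [ 0.6152 -0.1539  0.0843]
hinge [ 0.4972 -0.186   0.0603] [ 0.4965 -0.1855  0.0598] [ 0.4977 -0.1838  0.0663]
r1 [ 0.5724 -0.1163  0.021 ] [ 0.5725 -0.1162  0.0209] [ 0.5734 -0.1162  0.0243]
platetop notch inner [ 0.5775 -0.1319  0.0477] [ 0.5768 -0.1283  0.0453] [ 0.5761 -0.1312  0.0502]
[[ 0.4744 -0.1341  0.006 ]
 [ 0.6239 -0.0993  0.006 ]
 [ 0.4979 -0.2408  0.006 ]
 [ 0.6491 -0.2057  0.006 ]] [ 0.5613 -0.17    0.006 ]
(441, 245) [ 0.5733 -0.1204  0.051 ]
(441, 297) [ 0.5816 -0.1536  0.051 ]
(440, 374) [ 0.5943 -0.2065  0.051 ]
(369, 246) [ 0.5288 -0.1314  0.051 ]
(369, 372) [ 0.5467 -0.216   0.051 ]
post [ 0.6119 -0.142   0.05  ] [ 0.618  -0.1498  0.0257] [ 0.6172 -0.1499  0.0173]
```

>>> send_rows:
  steps:
    - {"dx":-1.0,"dy":1.9,"dz":4,"yaw":0,"gripper":0.5}
    - {"dx":-2.0,"dy":3.8,"dz":8.5,"yaw":0,"gripper":0.5}
    - {"dx":-2.9,"dy":5.6,"dz":13,"yaw":0,"gripper":0.5}
    - {"dx":-2.9,"dy":5.6,"dz":16.8,"yaw":0,"gripper":0.5}
    - {"dx":-2.9,"dy":5.6,"dz":16.8,"yaw":0,"gripper":0.5}
  force: 20

```text
clock: 2.7
tcp_pos: [0.616, -0.1542, 0.0862]
orientation: [-1.952, -2.459, 0.002]
contact_force: [0.2, 0.5, 0.9]
grip_width: 0.0431
gripper_force: 0.0
```

```bash
python3 go.py .617 -.156 .088 13.1
python3 - <<'E'
from h import *
f=grab('wrist','w2'); cv2.imwrite('pics/w2b.png',cv2.convertScaleAbs(f['color'][150:420,130:460,::-1],alpha=1.5))
E
```

```text
d [-0.2   0.06 -0.18] yaw 0.0 t 2.7 tcp [ 0.616  -0.1542  0.0862] ya 13.1 F [0.2 0.5 0.9] j [-0.24  0.67  0.54  1.81 -0.47  0.79  0.77] w 0.0431 gf 0.0
```

View pics/w2b.png

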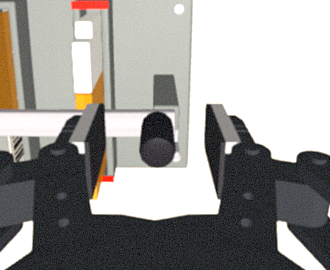

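>>> send_rows:
  steps:
    - {"dx":0,"dy":0,"dz":0,"yaw":0,"gripper":0}
    - {"dx":0,"dy":0,"dz":0,"yaw":0,"gripper":0}
    - {"dx":0,"dy":0,"dz":0,"yaw":0,"gripper":0}
    - {"dx":1.85,"dy":-0.14,"dz":0,"yaw":0,"gripper":0}
    - {"dx":3.66,"dy":-0.55,"dz":0,"yaw":0,"gripper":0}
  force: 20

```text
clock: 3.38
tcp_pos: [0.6035, -0.1198, 0.0891]
orientation: [1.952, 2.459, 0.002]
contact_force: [2.5, -0.8, 3.0]
grip_width: 0.013
gripper_force: 21.8
```

>>> send_rows:
  steps:
    - {"dx":3.34,"dy":-1.62,"dz":0,"yaw":0,"gripper":0}
    - {"dx":6.05,"dy":-4.14,"dz":0,"yaw":0,"gripper":0}
    - {"dx":7.9,"dy":-7.36,"dz":0,"yaw":0,"gripper":0}
    - {"dx":8.71,"dy":-10.97,"dz":0,"yaw":0,"gripper":0}
    - {"dx":8.7,"dy":-12.83,"dz":0,"yaw":0,"gripper":0}

```text
clock: 4.0
tcp_pos: [0.4557, -0.0623, 0.0886]
orientation: [-1.949, -2.46, -0.002]
contact_force: [0.8, 2.6, 2.7]
grip_width: 0.0129
gripper_force: 22.0
```

>>> send_rows:
  steps:
    - {"dx":-0.28,"dy":-1.84,"dz":0,"yaw":0,"gripper":0}
    - {"dx":-0.28,"dy":-1.84,"dz":0,"yaw":0,"gripper":0}
    - {"dx":-0.28,"dy":-1.84,"dz":0,"yaw":0,"gripper":0.6}
    - {"dx":-0.28,"dy":-1.84,"dz":0,"yaw":0,"gripper":0.6}
    - {"dx":-0.28,"dy":-1.84,"dz":-4,"yaw":0,"gripper":0.6}

```text
clock: 4.62
tcp_pos: [0.4388, -0.0718, 0.1269]
orientation: [-1.952, -2.457, 0.007]
contact_force: [0.7, -0.2, 0.1]
grip_width: 0.0509
gripper_force: 0.0
```

```bash
python3 go.py .593 -.203 .13 13.1
python3 - <<'E'
from h import *
f=grab('top','t2');g=grab('side','s2')
a=f['color'][170:250,140:340,::-1];b=g['color'][110:312,225:350,::-1]
A=cv2.resize(a,None,fx=4,fy=4,interpolation=2)[:,:,:];B=cv2.resize(b,None,fx=3,fy=3,interpolation=2)
cv2.imwrite('pics/t2c.png',A);cv2.imwrite('pics/s2c.png',cv2.resize(b,None,fx=2.9,fy=2.9,interpolation=2))
E
```

```text
d [-16.26  12.05  -0.37] yaw -0.0 t 4.625 tcp [ 0.4388 -0.0718  0.1269] ya 13.1 F [ 0.7 -0.2  0.1] j [-0.53  0.35  0.66  2.23 -0.35  0.66  0.61] w 0.0509 gf 0.0
```

View pics/s2c.png

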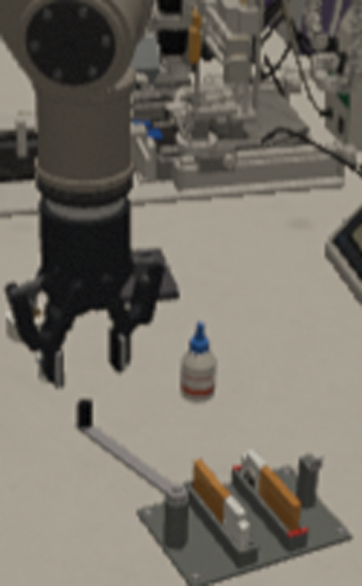

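Run:
```python
from h import *
np.set_printoptions(precision=1,suppress=True,linewidth=150)
w=ld('w2');s=ld('s2')
c=np.array([.5605,-.1705,0]);n=np.array([.974,.2267,0]);e=np.array([-.2267,.974,0])
rk=lambda p:np.array([(p-c)@e,-(p-c)@n,p[2]])*1000
# side depth cloud near post
P=[]
for v in range(255,300):
  for u in range(315,345):
    p=rk(pt(s,u,v,0))
    if -80<p[1]<-45 and p[2]>12 and abs(p[0])<30: P.append((u,v,*p))
P=np.array(P);print(len(P),P[:,2:].min(0),P[:,2:].max(0))
for v in sorted(set(P[:,1])): q=P[P[:,1]==v]; print(v,q[:,0].min(),q[:,0].max(),np.median(q[:,2:],0))
Q=[]
for v in range(215,270):
  for u in range(270,320):
    p=rk(pt(w,u,v,0))
    if p[2]>30 and p[2]<54 and p[1]<-40:Q.append(p)
Q=np.array(Q);print(len(Q));
if len(Q):print(Q.min(0),Q.max(0),np.median(Q,0))
f=ld('t2')
for u,v in[(163,188),(160,192),(158,186),(170,188),(170,196),(170,202),(172,190),(174,196)]:print(u,v,pt(f,u,v)*1000)
```

```text
117 [-15.2 -70.8  12.1] [  8.1 -55.7  64.4]
266.0 331.0 331.0 [  5.7 -67.4  53.9]
267.0 328.0 335.0 [  3.8 -66.2  53.7]
268.0 328.0 335.0 [ -5.8 -61.9  57.3]
269.0 328.0 335.0 [ -9.  -59.8  56.2]
270.0 328.0 335.0 [-10.8 -59.7  54.3]
271.0 328.0 335.0 [-10.2 -58.4  50.7]
272.0 328.0 334.0 [ -7.2 -59.9  44.9]
273.0 328.0 334.0 [ -6.8 -59.4  41.8]
274.0 328.0 334.0 [ -8.2 -60.4  39.7]
275.0 327.0 334.0 [ -7.4 -59.4  35.9]
276.0 327.0 334.0 [ -7.7 -60.1  31.1]
277.0 327.0 333.0 [ -5.9 -58.9  27.1]
278.0 327.0 333.0 [ -7.2 -58.8  27.4]
279.0 327.0 333.0 [ -8.1 -60.   23.1]
280.0 327.0 333.0 [ -6.4 -59.6  18.3]
281.0 327.0 333.0 [ -6.8 -60.1  16.1]
282.0 329.0 333.0 [ -8.7 -62.1  14.4]
283.0 331.0 331.0 [-10.4 -61.2  13. ]
543
[  0.8 -68.3  30.1] [  8.5 -56.4  53.9] [  7.7 -62.7  45.9]
163 188 [555.7 250.9 291.7]
160 192 [546.1 260.9 282.4]
158 186 [565.9 271.3 269. ]
170 188 [557.5 232.9 285.3]
170 196 [535.5 232.2 282.2]
170 202 [518.4 230.8 283.7]
172 190 [553.2 228.4 279.3]
174 196 [537.3 222.8 274.3]
```

View pics/t2c.png

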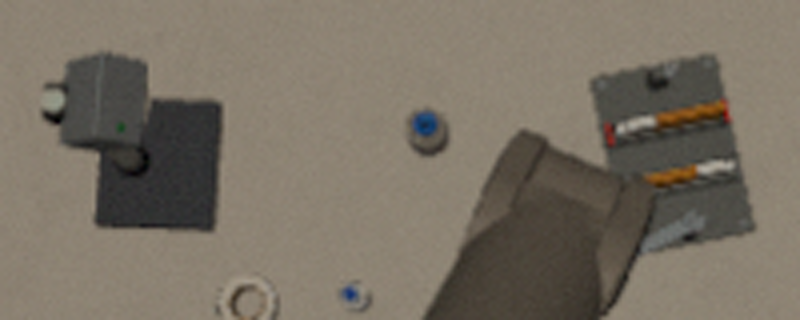

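```bash
python3 - <<'E'
from h import *
np.set_printoptions(precision=1,suppress=True,linewidth=150)
f=ld('t2')
q=lambda x,y:(f,140+(x-1.5)/4,170+(y-1.5)/4)
for c in[(100,55),(97,145)]:print('ridge',atz(*q(*c),.291)*1000)
for c in[(147,62),(143,146)]:print('front edge',atz(*q(*c),.2627)*1000)
for c in[(65,60),(62,136)]:print('back edge',atz(*q(*c),.256)*1000)
def plane(us,vs):
    P=np.array([pt(f,u,v,0) for u in us for v in vs]);m=P.mean(0);n=np.linalg.svd(P-m)[2][2];return m*1000,n*np.sign(n[2])*100
print(plane(range(167,175),range(188,204)));print(plane(range(157,163),range(188,203)))
# height scan along a row
for v in(190,195,200):print([tuple((pt(f,u,v,0)*1000).round()[1:]) for u in range(156,180,2)])
E
python3 go.py .5866 -.1768 .13 13.1
```

```text
ridge [568.9 247.4 291. ]
ridge [505.9 245.3 291. ]
front edge [571.  220.7 262.7]
front edge [510.8 219.8 262.7]
back edge [572.6 281.2 256. ]
back edge [517.7 279.5 256. ]
(array([537.1, 231. , 281.6]), array([ -1.4, -74.7,  66.4]))
(array([537.8, 262. , 281.3]), array([ 2.1, 71.8, 69.6]))
[(np.float64(277.0), np.float64(265.0)), (np.float64(270.0), np.float64(272.0)), (np.float64(261.0), np.float64(285.0)), (np.float64(253.0), np.float64(292.0)), (np.float64(247.0), np.float64(296.0)), (np.float64(242.0), np.float64(293.0)), (np.float64(238.0), np.float64(287.0)), (np.float64(233.0), np.float64(284.0)), (np.float64(228.0), np.float64(279.0)), (np.float64(224.0), np.float64(272.0)), (np.float64(220.0), np.float64(269.0)), (np.float64(274.0), np.float64(-5.0))]
[(np.float64(275.0), np.float64(268.0)), (np.float64(267.0), np.float64(277.0)), (np.float64(260.0), np.float64(285.0)), (np.float64(253.0), np.float64(289.0)), (np.float64(245.0), np.float64(297.0)), (np.float64(242.0), np.float64(290.0)), (np.float64(236.0), np.float64(289.0)), (np.float64(232.0), np.float64(286.0)), (np.float64(228.0), np.float64(276.0)), (np.float64(224.0), np.float64(271.0)), (np.float64(220.0), np.float64(263.0)), (np.float64(270.0), np.float64(11.0))]
[(np.float64(274.0), np.float64(269.0)), (np.float64(266.0), np.float64(278.0)), (np.float64(259.0), np.float64(285.0)), (np.float64(252.0), np.float64(291.0)), (np.float64(245.0), np.float64(295.0)), (np.float64(241.0), np.float64(289.0)), (np.float64(236.0), np.float64(287.0)), (np.float64(231.0), np.float64(283.0)), (np.float64(227.0), np.float64(276.0)), (np.float64(222.0), np.float64(274.0)), (np.float64(276.0), np.float64(9.0)), (np.float64(268.0), np.float64(13.0))]
d [-13.43  11.7    0.1 ] yaw -0.1 t 4.725 tcp [ 0.4424 -0.0723  0.1304] ya 13.0 F [0.6 0.1 0.2] j [-0.53  0.34  0.67  2.23 -0.35  0.66  0.61] w 0.0509 gf 0.0
```

>>> send_rows:
  steps:
    - {"dx":-4.5,"dy":3.9,"dz":0,"yaw":-0.1,"gripper":0.28}
    - {"dx":-9.0,"dy":7.8,"dz":0,"yaw":-0.1,"gripper":0.28}
    - {"dx":-13.4,"dy":11.7,"dz":0,"yaw":-0.1,"gripper":0.28}
    - {"dx":-13.4,"dy":11.7,"dz":2.5,"yaw":-0.1,"gripper":0.28}
    - {"dx":-13.4,"dy":11.7,"dz":3,"yaw":-0.1,"gripper":0.28}

```text
clock: 5.35
tcp_pos: [0.5835, -0.1756, 0.0958]
orientation: [-1.95, -2.458, 0.004]
contact_force: [0.1, 0.4, 0.4]
grip_width: 0.0239
gripper_force: 0.0
```

```bash
python3 go.py .5866 -.1765 .053 13.1
python3 - <<'E'
from h import *
f=grab('wrist','w3'); cv2.imwrite('pics/w3b.png',cv2.resize(cv2.convertScaleAbs(f['color'][150:420,130:460,::-1],alpha=1.5),None,fx=1.8,fy=1.8))
E
```

```text
d [-0.16  0.3   4.28] yaw 0.0 t 5.35 tcp [ 0.5835 -0.1756  0.0958] ya 13.1 F [0.1 0.4 0.4] j [-0.23  0.63  0.58  1.87 -0.47  0.78  0.83] w 0.0239 gf 0.0
```

View pics/w3b.png

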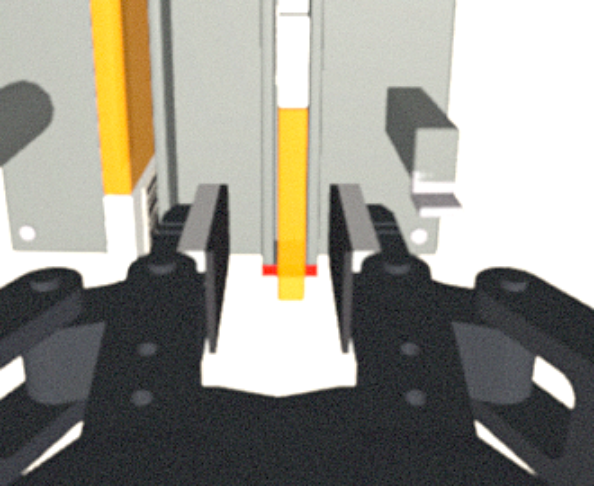

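>>> send_rows:
  steps:
    - {"dx":-0.2,"dy":0.3,"dz":2,"yaw":0,"gripper":0.28}
    - {"dx":-0.2,"dy":0.3,"dz":4.3,"yaw":0,"gripper":0.28}
    - {"dx":-0.2,"dy":0.3,"dz":4.3,"yaw":0,"gripper":0.28}
    - {"dx":-0.2,"dy":0.3,"dz":4.3,"yaw":0,"gripper":0}
    - {"dx":-0.2,"dy":0.3,"dz":4.3,"yaw":0,"gripper":0}
  force: 25

```text
clock: 6.02
tcp_pos: [0.5886, -0.177, 0.056]
orientation: [1.951, 2.461, 0.001]
contact_force: [0.0, -0.4, -0.9]
grip_width: 0.0077
gripper_force: 30.1
```

```bash
python3 go.py .5866 -.1765 .053 13.1
```

```text
d [ 0.09 -0.19  0.3 ] yaw 0.1 t 6.025 tcp [ 0.5886 -0.177   0.056 ] ya 13.2 F [ 0.  -0.4 -0.9] j [-0.19  0.69  0.53  1.87 -0.52  0.72  0.87] w 0.0077 gf 30.070152282714844
```

>>> send_rows:
  steps:
    - {"dx":0,"dy":0,"dz":-4,"yaw":0,"gripper":0}
    - {"dx":0,"dy":0,"dz":-8,"yaw":0,"gripper":0}
    - {"dx":-4.5,"dy":0,"dz":-8,"yaw":0,"gripper":0}
    - {"dx":-9,"dy":0,"dz":-8,"yaw":0,"gripper":0}
    - {"dx":-12.5,"dy":0,"dz":-8,"yaw":0,"gripper":0}

```text
clock: 6.65
tcp_pos: [0.6173, -0.3006, 0.1364]
orientation: [1.951, 2.46, 0.0]
contact_force: [0.1, -0.9, -0.1]
grip_width: 0.0071
gripper_force: 30.1
```

```bash
python3 go.py .6165 -.299 .050 13.1
python3 - <<'E'
from h import *
np.set_printoptions(precision=1,suppress=True)
s=grab('side','s3');im=s['color'].astype(int)
orange=(im[:,:,0]>150)&(im[:,:,0]-im[:,:,2]>90)&(im[:,:,1]>60)&(im[:,:,1]<190)
ys,xs=np.nonzero(orange);P=np.array([pt(s,u,v,0) for u,v in zip(xs,ys)])*1000
m=(P[:,0]>450)&(P[:,0]<750)&(P[:,1]>-400)&(P[:,1]<-100);P=P[m]
n,l,st,c=cv2.connectedComponentsWithStats(orange.astype(np.uint8))
L=l[ys,xs][m]
for k in set(L):
    q=P[L==k]
    if len(q)>8: print(k,len(q),q.min(0),q.max(0),q.mean(0))
E
```

```text
d [ 0.18 -0.05  8.64] yaw 0.0 t 6.65 tcp [ 0.6173 -0.3006  0.1364] ya 13.1 F [ 0.1 -0.9 -0.1] j [-0.03  0.69  0.6   1.65 -0.46  0.94  0.96] w 0.0071 gf 30.13585388660431
8 9 [ 621.2 -330.9  129.4] [ 627.6 -320.2  132.2] [ 623.9 -325.6  131.2]
7 22 [ 529.  -186.1   46.7] [ 541.9 -135.5   54.3] [ 534.8 -163.    50.6]
```

>>> send_rows:
  steps:
    - {"dx":0,"dy":0,"dz":4.5,"yaw":0,"gripper":0}
    - {"dx":0,"dy":0,"dz":7.8,"yaw":0,"gripper":0}
    - {"dx":0,"dy":0,"dz":8.4,"yaw":0,"gripper":0}
    - {"dx":0,"dy":0,"dz":8.6,"yaw":0,"gripper":0}
    - {"dx":0,"dy":0,"dz":8.6,"yaw":0,"gripper":0}

```text
clock: 7.32
tcp_pos: [0.6179, -0.2991, 0.0509]
orientation: [1.95, 2.46, 0.001]
contact_force: [-0.1, 0.3, 0.1]
grip_width: 0.0074
gripper_force: 30.1
```

>>> send_rows:
  steps:
    - {"dx":0,"dy":0,"dz":0,"yaw":0,"gripper":0.3}
    - {"dx":0,"dy":0,"dz":0,"yaw":0,"gripper":0.45}
    - {"dx":0,"dy":0,"dz":0.5,"yaw":0,"gripper":0.45}
    - {"dx":0,"dy":0,"dz":0.8,"yaw":0,"gripper":0.45}
    - {"dx":0,"dy":0,"dz":0.8,"yaw":0,"gripper":0.45}

```text
clock: 7.95
tcp_pos: [0.6166, -0.2984, 0.0407]
orientation: [-1.951, -2.461, 0.0]
contact_force: [0.2, -0.8, 0.6]
grip_width: 0.0381
gripper_force: 0.0
```

```bash
cat > look.py <<'E'
from h import *
import sys
np.set_printoptions(precision=1,suppress=True)
def blob(cam,lo=(.35,-.5,.0),hi=(.85,.35,.3),f=None):
    s=f or grab(cam);im=s['color'].astype(int)
    o=(im[:,:,0]>110)&(im[:,:,0]-im[:,:,2]>70)&(im[:,:,1]>40)&(im[:,:,1]<200)
    n,l,st,c=cv2.connectedComponentsWithStats(o.astype(np.uint8))
    for k in range(1,n):
        if st[k,4]<8: continue
        ys,xs=np.nonzero(l==k);P=np.array([pt(s,u,v,0) for u,v in zip(xs,ys)])
        m=((P>lo)&(P<hi)).all(1)
        if m.sum()>8: P=P[m]*1000;print(cam,st[k],'min',P.min(0),'max',P.max(0),'mean',P.mean(0))
    return s
if __name__=='__main__':
    for c in sys.argv[1:]: blob(c)
E
python3 go.py .6165 -.299 .040 13.1; python3 look.py side wrist top
```

```text
d [-0.06 -0.03  0.07] yaw 0.1 t 7.95 tcp [ 0.6166 -0.2984  0.0407] ya 13.2 F [ 0.2 -0.8  0.6] j [ 0.01  0.8   0.52  1.69 -0.53  0.79  1.01] w 0.0381 gf 0.0
side [292 269  12  13  45] min [ 526.8 -188.8   46. ] max [ 543.2 -136.1   53.4] mean [ 534.6 -162.4   49.9]
side [345 305  13  14  53] min [ 614.4 -331.4   41. ] max [ 629.8 -288.7   47.3] mean [ 621.  -310.5   43.8]
wrist [255  48  53  13 520] min [ 583.7 -217.8    4.8] max [ 604.6 -209.9   26.7] mean [ 595.6 -213.7   23.7]
wrist [ 277  243   22  127 2657] min [ 608.5 -326.    41.8] max [ 627.2 -274.2   90.3] mean [ 617.3 -298.3   44.2]
```

>>> send_rows:
  steps:
    - {"dx":0,"dy":0.7,"dz":0,"yaw":0,"gripper":0.45}
    - {"dx":0,"dy":1.4,"dz":0,"yaw":0,"gripper":0.45}
    - {"dx":0,"dy":2.0,"dz":0,"yaw":0,"gripper":0.45}
    - {"dx":0,"dy":2.6,"dz":0,"yaw":0,"gripper":0.45}
    - {"dx":0,"dy":2.8,"dz":0,"yaw":0,"gripper":0.45}

```text
clock: 8.72
tcp_pos: [0.6448, -0.2918, 0.0412]
orientation: [1.951, 2.462, 0.0]
contact_force: [-0.6, -0.2, -0.8]
grip_width: 0.0383
gripper_force: 0.0
```

```bash
python3 go.py .6165 -.299 .040 13.1; python3 look.py side wrist
```

```text
d [-0.05 -2.92  0.12] yaw 0.1 t 8.725 tcp [ 0.6448 -0.2918  0.0412] ya 13.2 F [-0.6 -0.2 -0.8] j [-0.    0.83  0.53  1.63 -0.53  0.83  0.98] w 0.0383 gf 0.0
side [292 269  12  13  44] min [ 526.1 -189.2   45.6] max [ 543.1 -135.7   52.3] mean [ 534.8 -162.3   49.9]
side [343 310  26  12 128] min [ 595.6 -383.3    3.7] max [ 668.5 -267.4   81.3] mean [ 643.9 -293.4   10.5]
wrist [175  49  16  13  45] min [ 580.7 -217.5    3.8] max [ 590.1 -212.1   25. ] mean [ 587.1 -214.7   21.6]
wrist [193  49  35  12 119] min [ 588.8 -214.2    4.2] max [ 604.6 -209.7   25.8] mean [ 599.6 -211.9   22.8]
wrist [193  56  10   6  20] min [ 592.7 -216.6   21.2] max [ 596.  -214.4   25.5] mean [ 594.8 -215.7   23.6]
wrist [  227   213   100   115 10128] min [ 614.3 -329.6    5.1] max [ 668.8 -265.2   41.1] mean [ 642.5 -295.3    7.2]
```

>>> send_rows:
  steps:
    - {"dx":0,"dy":0,"dz":-3,"yaw":0,"gripper":0.6}
    - {"dx":0,"dy":0,"dz":-6,"yaw":0,"gripper":1}
    - {"dx":0,"dy":0,"dz":-10,"yaw":0,"gripper":1}
    - {"dx":0,"dy":0,"dz":-12,"yaw":0,"gripper":1}
    - {"dx":0,"dy":0,"dz":-12,"yaw":0,"gripper":1}

```text
clock: 9.45
tcp_pos: [0.6447, -0.2926, 0.1625]
orientation: [1.951, 2.46, 0.001]
contact_force: [-0.7, 0.0, -0.0]
grip_width: 0.0855
gripper_force: 0.0
```

```bash
cat > rect.py <<'E'
from h import *
np.set_printoptions(precision=4,suppress=True)
f=grab('wrist','w4');im=f['color'].astype(int)
o=((im[:,:,0]>110)&(im[:,:,0]-im[:,:,2]>70)&(im[:,:,1]>40)&(im[:,:,1]<200)).astype(np.uint8)
n,l,st,c=cv2.connectedComponentsWithStats(o);k=1+np.argmax(st[1:,4]);print(st[k])
ys,xs=np.nonzero(l==k);d=np.array([pt(f,u,v,0)[2] for u,v in zip(xs[::7],ys[::7])]);print('z med',np.median(d))
P=np.array([atz(f,u,v,.008)[:2] for u,v in zip(xs,ys)],np.float32)
r=cv2.minAreaRect(P);print(r);print(cv2.boxPoints(r))
cv2.imwrite('pics/w4b.png',f['color'][100:420,100:500,::-1])
E
python3 rect.py; python3 go.py .64 -.29 .16 13.1
```

```text
[ 251  170   58   71 3949]
z med nan
((0.6416844725608826, -0.29747122526168823), (0.04424721747636795, 0.056827690452337265), 12.968788146972656)
[[ 0.6137 -0.2747]
 [ 0.6265 -0.3301]
 [ 0.6696 -0.3202]
 [ 0.6569 -0.2648]]
d [ 0.28 -0.34  0.08] yaw 0.1 t 9.5 tcp [ 0.644  -0.292   0.1608] ya 13.2 F [-0.5  0.3 -0.5] j [-0.06  0.69  0.61  1.58 -0.45  1.01  0.92] w 0.0852 gf 0.0
```

View pics/w4b.png

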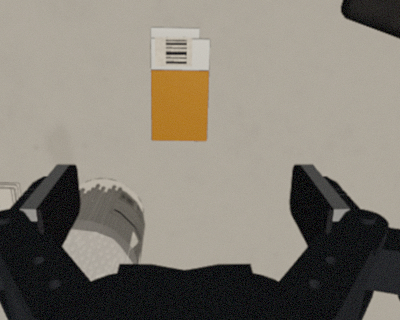

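>>> send_rows:
  steps:
    - {"dx":-0.5,"dy":-0.35,"dz":4,"yaw":0.1,"gripper":0.7}
    - {"dx":-0.5,"dy":-0.35,"dz":8,"yaw":0.1,"gripper":0.7}
    - {"dx":-0.5,"dy":-0.35,"dz":11,"yaw":0.1,"gripper":0.7}
    - {"dx":-0.5,"dy":-0.35,"dz":13.0,"yaw":0.1,"gripper":0.7}
    - {"dx":-0.5,"dy":-0.35,"dz":13.4,"yaw":0.1,"gripper":0.7}

```text
clock: 10.12
tcp_pos: [0.6406, -0.2972, 0.0249]
orientation: [-1.952, -2.457, 0.002]
contact_force: [-0.9, 0.1, 0.0]
grip_width: 0.0595
gripper_force: 0.0
```

>>> send_rows:
  steps:
    - {"dx":0,"dy":0,"dz":0,"yaw":0,"gripper":0.58}
    - {"dx":0,"dy":0,"dz":0.15,"yaw":0,"gripper":0.58}

```text
clock: 10.38
tcp_pos: [0.6428, -0.2984, 0.0272]
orientation: [1.953, 2.458, 0.001]
contact_force: [0.5, 0.2, 0.0]
grip_width: 0.0495
gripper_force: 0.0
```

```bash
python3 go.py .6417 -.2975 .0265 13.1
python3 - <<'E'
from h import *
np.set_printoptions(precision=1,suppress=True,linewidth=160)
# fingertip height from side view: dark pixels just above bench near TCP
s=grab('side','s5');o=status.get_obs();t=o['tcp_pos']
R=Ro.from_rotvec(o['orientation']).as_matrix()
for z in np.arange(0,.03,.004): print(round(z,3),[tuple(np.round(proj(s,t+R@np.array([-.011,sg*.03,0])-[0,0,t[2]-z]),1)) for sg in(-1,1)],end=' ')
print()
f=s;u0,v0=proj(s,np.array([t[0],t[1],.004]));print(u0,v0)
g=cv2.cvtColor(s['color'],cv2.COLOR_RGB2GRAY);print(g[int(v0)-18:int(v0)+16,int(u0)-24:int(u0)+26])
E
```

```text
d [ 0.11 -0.08  0.07] yaw -0.0 t 10.375 tcp [ 0.6428 -0.2984  0.0272] ya 13.1 F [0.5 0.2 0. ] j [ 0.01  0.85  0.52  1.63 -0.54  0.8   0.99] w 0.0495 gf 0.0
0.0 [(np.float64(347.5), np.float64(327.8)), (np.float64(369.0), np.float64(320.1))] 0.004 [(np.float64(347.6), np.float64(326.5)), (np.float64(369.2), np.float64(318.8))] 0.008 [(np.float64(347.8), np.float64(325.2)), (np.float64(369.4), np.float64(317.5))] 0.012 [(np.float64(348.0), np.float64(323.9)), (np.float64(369.6), np.float64(316.3))] 0.016 [(np.float64(348.1), np.float64(322.6)), (np.float64(369.8), np.float64(315.0))] 0.02 [(np.float64(348.3), np.float64(321.3)), (np.float64(370.0), np.float64(313.7))] 0.024 [(np.float64(348.4), np.float64(320.0)), (np.float64(370.2), np.float64(312.4))] 0.028 [(np.float64(348.6), np.float64(318.7)), (np.float64(370.4), np.float64(311.1))] 
355.9637578514165 319.6421087520337
[[154 157 158 ...  67  43  53]
 [162 162 156 ... 150 126 134]
 [162 163 161 ... 164 162 162]
 ...
 [161 161 161 ... 169 162 161]
 [161 161 161 ... 170 162 161]
 [162 161 160 ... 171 162 161]]
```

>>> send_rows:
  steps:
    - {"dx":0,"dy":0,"dz":0.15,"yaw":0,"gripper":0.58}
    - {"dx":0,"dy":0,"dz":0.15,"yaw":0,"gripper":0.4}
    - {"dx":0,"dy":0,"dz":0.15,"yaw":0,"gripper":0.4}
    - {"dx":0,"dy":0,"dz":0.15,"yaw":0,"gripper":0.4}
  force: 20

```text
clock: 10.92
tcp_pos: [0.6423, -0.2979, 0.0248]
orientation: [1.953, 2.459, 0.001]
contact_force: [0.2, 0.3, 5.3]
grip_width: 0.0444
gripper_force: 21.0
```

>>> send_rows:
  steps:
    - {"dx":0,"dy":0,"dz":-3,"yaw":0,"gripper":0.4}
    - {"dx":0,"dy":0,"dz":-7,"yaw":0,"gripper":0.4}
    - {"dx":0,"dy":0,"dz":-10,"yaw":0,"gripper":0.4}
    - {"dx":5.6,"dy":0.4,"dz":-10,"yaw":0,"gripper":0.4}
    - {"dx":11,"dy":0.7,"dz":-10,"yaw":0,"gripper":0.4}

```text
clock: 11.55
tcp_pos: [0.6234, -0.1882, 0.1243]
orientation: [1.955, 2.459, 0.0]
contact_force: [0.7, 0.5, -0.9]
grip_width: 0.0442
gripper_force: 20.9
```

```bash
cat > tilt.py <<'E'
import sys
from h import *
np.set_printoptions(precision=1,suppress=True,linewidth=150)
# plane fit of the orange held plate, in TOOL frame (mm): clear-face centre and normal
def run(cam,save=None):
    o=status.get_obs();R=Ro.from_rotvec(o['orientation']).as_matrix();f=grab(cam,save);im=f['color'].astype(int)
    m=((im[:,:,0]>100)&(im[:,:,0]-im[:,:,2]>60)&(im[:,:,1]>35)&(im[:,:,1]<200))
    ys,xs=np.nonzero(m);P=np.array([pt(f,u,v,0) for u,v in zip(xs,ys)]);P=(P-o['tcp_pos'])@R*1000
    ok=np.isfinite(P).all(1)&(np.abs(P-[0,0,20])<[75,40,45]).all(1);P=P[ok]
    if len(P)<20: print(cam,'few',len(P));return
    for _ in range(4):
        c=P.mean(0);n=np.linalg.svd(P-c,full_matrices=False)[2][2];r=np.abs((P-c)@n);P=P[r<max(2.5*np.median(r),1)]
    n*=-np.sign(n[2]);e=np.percentile(P,[1,99],axis=0)
    print(cam,len(P),'c',c,'n',n.round(3)*1,'tilt',np.degrees(np.arctan2(n[0],-n[2])).round(1),'side',np.degrees(np.arcsin(n[1])).round(1),'ext',e.ravel())
for c in sys.argv[1:]: run(c,'l_'+c)
E
python3 go.py .6150 -.1311 .125 13.1; python3 tilt.py wrist side top
```

```text
d [ 5.75  0.47 -0.07] yaw -0.1 t 11.55 tcp [ 0.6234 -0.1882  0.1243] ya 13.0 F [ 0.7  0.5 -0.9] j [-0.22  0.66  0.6   1.75 -0.47  0.88  0.82] w 0.0442 gf 20.898586213588715
wrist 12371 c [ 2.  -0.5 17.7] n [ 0.  0. -1.] tilt 0.1 side 0.0 ext [-27.7 -22.3  16.7  28.6  21.4  18.6]
side 186 c [-8.   2.9 17.6] n [-0. -0. -1.] tilt -0.3 side -0.2 ext [-30.5 -21.2  15.4  25.3  22.   19.7]
top few 1
```

>>> send_rows:
  steps:
    - {"dx":4,"dy":0.3,"dz":0,"yaw":0,"gripper":0.4}
    - {"dx":6,"dy":0.47,"dz":2,"yaw":0,"gripper":0.4}
    - {"dx":6,"dy":0.47,"dz":4,"yaw":0,"gripper":0.4}
    - {"dx":6,"dy":0.47,"dz":4.6,"yaw":0,"gripper":0.4}
    - {"dx":6,"dy":0.47,"dz":5.0,"yaw":0,"gripper":0.4}

```text
clock: 12.32
tcp_pos: [0.6142, -0.1311, 0.0744]
orientation: [-1.956, -2.456, 0.001]
contact_force: [-3.6, 4.5, 8.8]
grip_width: 0.0441
gripper_force: 23.5
```

```bash
python3 go.py .6145 -.1288 .0687 13.1; python3 tilt.py wrist
```

```text
d [0.22 0.08 0.57] yaw -0.1 t 12.325 tcp [ 0.6142 -0.1311  0.0744] ya 13.0 F [-3.6  4.5  8.8] j [-0.29  0.69  0.56  1.83 -0.51  0.77  0.77] w 0.0441 gf 23.47177505493164
wrist 12527 c [ 1.8 -0.  16.6] n [ 0.2 -0.  -1. ] tilt 8.7 side -0.6 ext [-26.5 -22.2  12.1  29.   21.3  21.1]
```

>>> send_rows:
  steps:
    - {"dx":0,"dy":0,"dz":0.25,"yaw":0,"gripper":0.4}
    - {"dx":0,"dy":0,"dz":0.5,"yaw":0,"gripper":0.4}
    - {"dx":0,"dy":0,"dz":0.7,"yaw":0,"gripper":0.4}

```text
clock: 12.75
tcp_pos: [0.6144, -0.1315, 0.0682]
orientation: [-1.957, -2.457, 0.0]
contact_force: [-4.9, 3.4, 10.2]
grip_width: 0.0441
gripper_force: 25.6
```

```bash
python3 go.py .6145 -.1288 .0687 13.1; python3 tilt.py wrist
```

```text
d [ 0.27  0.07 -0.05] yaw -0.2 t 12.75 tcp [ 0.6144 -0.1315  0.0682] ya 12.9 F [-4.9  3.4 10.2] j [-0.28  0.7   0.56  1.83 -0.52  0.76  0.78] w 0.0441 gf 25.58237135410309
wrist 13281 c [ 1.7 -0.1 14.8] n [ 0.4 -0.  -0.9] tilt 21.2 side -0.9 ext [-24.3 -22.3   4.6  28.3  21.2  25.3]
```

>>> send_rows:
  steps:
    - {"dx":0,"dy":0,"dz":0.3,"yaw":0,"gripper":0.4}
    - {"dx":-0.2,"dy":0,"dz":0.5,"yaw":0,"gripper":0.4}
    - {"dx":-0.5,"dy":0,"dz":0.6,"yaw":0,"gripper":0.4}

```text
clock: 13.18
tcp_pos: [0.6149, -0.1337, 0.0617]
orientation: [-1.952, -2.455, -0.002]
contact_force: [-6.1, 10.8, 10.5]
grip_width: 0.0444
gripper_force: 29.0
```

```bash
python3 go.py .6145 -.1288 .0687 13.1; python3 tilt.py wrist
```

```text
d [ 0.49  0.07 -0.7 ] yaw -0.1 t 13.175 tcp [ 0.6149 -0.1337  0.0617] ya 13.0 F [-6.1 10.8 10.5] j [-0.27  0.71  0.55  1.83 -0.52  0.76  0.79] w 0.0444 gf 28.986706137657166
wrist 14058 c [ 2.1 -0.4 12.1] n [ 0.6 -0.  -0.8] tilt 34.4 side -1.2 ext [-20.  -22.3  -3.   26.4  21.2  28.9]
```

>>> send_rows:
  steps:
    - {"dx":-0.3,"dy":0,"dz":0,"yaw":0,"gripper":0.4}
    - {"dx":-0.6,"dy":0,"dz":-0.1,"yaw":0,"gripper":0.4}
    - {"dx":-0.8,"dy":0,"dz":-0.2,"yaw":0,"gripper":0.4}

```text
clock: 13.6
tcp_pos: [0.6163, -0.1365, 0.0627]
orientation: [-1.944, -2.454, -0.007]
contact_force: [-6.4, 20.4, 10.4]
grip_width: 0.0441
gripper_force: 29.5
```

```bash
python3 go.py .6145 -.1288 .0687 13.1; python3 tilt.py wrist
```

```text
d [ 0.8  -0.   -0.59] yaw 0.1 t 13.6 tcp [ 0.6163 -0.1365  0.0627] ya 13.2 F [-6.4 20.4 10.4] j [-0.26  0.71  0.54  1.82 -0.52  0.77  0.8 ] w 0.0441 gf 29.53918844461441
wrist 13944 c [ 2.7 -0.4 11.9] n [ 0.6 -0.  -0.8] tilt 35.4 side -1.5 ext [-19.  -22.3  -3.6  26.8  21.3  29.1]
```

>>> send_rows:
  steps:
    - {"dx":-0.3,"dy":0,"dz":0,"yaw":0,"gripper":0.4}
    - {"dx":-0.6,"dy":0,"dz":-0.1,"yaw":0,"gripper":0.4}
    - {"dx":-0.6,"dy":0,"dz":-0.1,"yaw":0,"gripper":0.4}

```text
clock: 14.02
tcp_pos: [0.6178, -0.1395, 0.0639]
orientation: [-1.94, -2.453, -0.011]
contact_force: [-7.9, 24.8, 14.7]
grip_width: 0.0442
gripper_force: 31.0
```

```bash
python3 go.py .6145 -.1288 .0687 13.1; python3 tilt.py wrist side
```

```text
d [ 1.13 -0.07 -0.47] yaw 0.2 t 14.025 tcp [ 0.6178 -0.1395  0.0639] ya 13.3 F [-7.9 24.8 14.7] j [-0.25  0.71  0.54  1.81 -0.52  0.77  0.8 ] w 0.0442 gf 30.971448719501495
wrist 14001 c [ 3.3 -0.4 11.5] n [ 0.6 -0.  -0.8] tilt 35.9 side -1.3 ext [-18.2 -22.3  -4.1  27.2  21.2  29. ]
side 85 c [-19.1  -5.1   6.5] n [ 0.  -0.7 -0.7] tilt 3.8 side -42.1 ext [-72.3 -39.1  -6.2  30.8  20.3  42.8]
```

>>> send_rows:
  steps:
    - {"dx":0.5,"dy":0,"dz":-1.5,"yaw":0,"gripper":0.4}
    - {"dx":2,"dy":0,"dz":-4,"yaw":0,"gripper":0.4}
    - {"dx":6,"dy":0,"dz":-4,"yaw":0,"gripper":0.4}
    - {"dx":9.8,"dy":0,"dz":-4,"yaw":0,"gripper":0.4}
    - {"dx":9.8,"dy":0,"dz":-2,"yaw":0,"gripper":0.4}

```text
clock: 14.75
tcp_pos: [0.5984, -0.0511, 0.0853]
orientation: [1.949, 2.461, 0.004]
contact_force: [0.7, -0.7, -1.1]
grip_width: 0.0446
gripper_force: 29.3
```

```bash
python3 go.py .5975 -.045 .057 13.1; python3 tilt.py wrist
```

```text
d [0.62 0.04 2.83] yaw 0.1 t 14.75 tcp [ 0.5984 -0.0511  0.0853] ya 13.2 F [ 0.7 -0.7 -1.1] j [-0.44  0.64  0.58  1.9  -0.5   0.75  0.65] w 0.0446 gf 29.25506830215454
wrist 13990 c [ 3.3 -0.5 11.7] n [ 0.6 -0.  -0.8] tilt 35.2 side -1.2 ext [-18.6 -22.2  -3.8  27.3  21.2  28.8]
```

>>> send_rows:
  steps:
    - {"dx":-1.5,"dy":0,"dz":2.5,"yaw":0,"gripper":0.4}
    - {"dx":-1.5,"dy":0,"dz":3.5,"yaw":0,"gripper":0.4}
    - {"dx":-1.5,"dy":0,"dz":4.4,"yaw":0,"gripper":0.4}
    - {"dx":-1.5,"dy":0,"dz":5.2,"yaw":0,"gripper":0.4}
    - {"dx":-1.5,"dy":0,"dz":5.7,"yaw":0,"gripper":0.4}

```text
clock: 15.42
tcp_pos: [0.6013, -0.0699, 0.028]
orientation: [1.956, 2.455, -0.0]
contact_force: [2.0, -2.9, 4.6]
grip_width: 0.0439
gripper_force: 29.5
```

```bash
python3 go.py .5975 -.045 .026 13.1; python3 tilt.py wrist
```

```text
d [2.51 0.18 0.19] yaw -0.2 t 15.425 tcp [ 0.6013 -0.0699  0.028 ] ya 12.9 F [ 2.  -2.9  4.6] j [-0.36  0.72  0.51  1.9  -0.56  0.66  0.72] w 0.0439 gf 29.455450773239136
wrist 14700 c [ 5.  -0.4  9.2] n [ 0.2  0.  -1. ] tilt 11.4 side 0.2 ext [-23.2 -22.2   3.3  31.8  21.3  15. ]
```

>>> send_rows:
  steps:
    - {"dx":0,"dy":0,"dz":0,"yaw":0,"gripper":0.58}
    - {"dx":0,"dy":0,"dz":0,"yaw":0,"gripper":0.6}

```text
clock: 15.72
tcp_pos: [0.5999, -0.0667, 0.0271]
orientation: [-1.953, -2.46, 0.0]
contact_force: [0.4, 0.6, -0.6]
grip_width: 0.0515
gripper_force: 0.0
```

```bash
python3 go.py .5975 -.045 .025 13.1; python3 tilt.py wrist
```

```text
d [2.17 0.26 0.21] yaw 0.0 t 15.725 tcp [ 0.5999 -0.0667  0.0271] ya 13.1 F [ 0.4  0.6 -0.6] j [-0.36  0.72  0.51  1.9  -0.56  0.66  0.72] w 0.0515 gf 0.0
wrist 11971 c [ 1.5 -0.3 19.9] n [ 0. -0. -1.] tilt 0.1 side -0.0 ext [-27.8 -22.   19.   28.1  21.4  20.9]
```

>>> send_rows:
  steps:
    - {"dx":0.4,"dy":0,"dz":0.1,"yaw":0,"gripper":0.6}
    - {"dx":0.7,"dy":0,"dz":0.2,"yaw":0,"gripper":0.58}
    - {"dx":0.7,"dy":0,"dz":0.2,"yaw":0,"gripper":0.4}
    - {"dx":0.7,"dy":0,"dz":0.2,"yaw":0,"gripper":0.4}
    - {"dx":0.7,"dy":0,"dz":0.2,"yaw":0,"gripper":0.4}
  force: 20

```text
clock: 16.4
tcp_pos: [0.5987, -0.0606, 0.0252]
orientation: [-1.954, -2.46, 0.0]
contact_force: [0.0, 0.0, -1.1]
grip_width: 0.0442
gripper_force: 20.5
```

>>> send_rows:
  steps:
    - {"dx":0,"dy":0,"dz":-3,"yaw":0,"gripper":0.4}
    - {"dx":0,"dy":0,"dz":-7,"yaw":0,"gripper":0.4}
    - {"dx":-3,"dy":0,"dz":-7,"yaw":0,"gripper":0.4}
    - {"dx":-5,"dy":0,"dz":-7,"yaw":0,"gripper":0.4}

```text
clock: 16.9
tcp_pos: [0.6103, -0.1105, 0.0957]
orientation: [1.954, 2.459, 0.0]
contact_force: [-0.1, -0.2, -1.3]
grip_width: 0.0445
gripper_force: 21.0
```

```bash
python3 go.py .6149 -.1307 .0797 13.1; python3 tilt.py wrist
```

```text
d [-2.07 -0.01  1.61] yaw -0.1 t 16.9 tcp [ 0.6103 -0.1105  0.0957] ya 13.0 F [-0.1 -0.2 -1.3] j [-0.34  0.65  0.59  1.85 -0.49  0.79  0.73] w 0.0445 gf 20.9663325548172
wrist 11792 c [-6.1 -0.5 18. ] n [ 0. -0. -1.] tilt 0.1 side -0.1 ext [-35.6 -22.3  17.   20.6  21.2  18.9]
```

>>> send_rows:
  steps:
    - {"dx":-1.85,"dy":0,"dz":1.3,"yaw":0,"gripper":0.4}
    - {"dx":-1.85,"dy":0,"dz":1.9,"yaw":0,"gripper":0.4}
    - {"dx":-1.85,"dy":0,"dz":2.3,"yaw":0,"gripper":0.4}
    - {"dx":-1.85,"dy":0,"dz":2.7,"yaw":0,"gripper":0.4}
    - {"dx":-1.85,"dy":0,"dz":3.0,"yaw":0,"gripper":0.4}

```text
clock: 17.58
tcp_pos: [0.6136, -0.1268, 0.0653]
orientation: [-1.954, -2.458, 0.001]
contact_force: [-2.4, 0.3, 7.6]
grip_width: 0.0445
gripper_force: 24.4
```

```bash
python3 go.py .6145 -.1288 .0687 13.1; python3 tilt.py wrist
```

```text
d [-0.22  0.04 -0.34] yaw -0.0 t 17.575 tcp [ 0.6136 -0.1268  0.0653] ya 13.1 F [-2.4  0.3  7.6] j [-0.29  0.7   0.55  1.84 -0.52  0.75  0.77] w 0.0445 gf 24.41481202840805
wrist 11955 c [-7.  -0.3 12.2] n [ 0.5 -0.  -0.9] tilt 28.2 side -0.7 ext [-28.7 -22.3   0.5  15.9  21.2  24.7]
```

>>> send_rows:
  steps:
    - {"dx":-0.1,"dy":0,"dz":0.2,"yaw":0,"gripper":0.4}
    - {"dx":-0.25,"dy":0,"dz":0.4,"yaw":0,"gripper":0.4}
    - {"dx":-0.4,"dy":0,"dz":0.4,"yaw":0,"gripper":0.4}

```text
clock: 18.0
tcp_pos: [0.614, -0.1279, 0.0608]
orientation: [-1.949, -2.457, -0.002]
contact_force: [-4.5, 6.4, 6.5]
grip_width: 0.0444
gripper_force: 25.6
```

```bash
python3 go.py .6145 -.1288 .0687 13.1; python3 tilt.py wrist
```

```text
d [-0.1   0.03 -0.79] yaw 0.1 t 18.0 tcp [ 0.614  -0.1279  0.0608] ya 13.2 F [-4.5  6.4  6.5] j [-0.28  0.71  0.55  1.84 -0.52  0.75  0.78] w 0.0444 gf 25.60613125562668
wrist 12293 c [-6.1 -0.5 10.4] n [ 0.6 -0.  -0.8] tilt 37.8 side -0.7 ext [-24.9 -22.3  -4.3  14.4  21.1  26.3]
```

>>> send_rows:
  steps:
    - {"dx":-0.2,"dy":0,"dz":0.05,"yaw":0,"gripper":0.4}
    - {"dx":-0.5,"dy":0,"dz":0.05,"yaw":0,"gripper":0.4}
    - {"dx":-0.7,"dy":0,"dz":0.05,"yaw":0,"gripper":0.4}

```text
clock: 18.42
tcp_pos: [0.6146, -0.1306, 0.0592]
orientation: [-1.942, -2.455, -0.005]
contact_force: [-5.0, 14.4, 4.8]
grip_width: 0.0444
gripper_force: 27.5
```

```bash
python3 go.py .6145 -.1288 .0687 13.1; python3 tilt.py wrist
```

```text
d [ 0.19  0.03 -0.95] yaw 0.2 t 18.425 tcp [ 0.6146 -0.1306  0.0592] ya 13.3 F [-5.  14.4  4.8] j [-0.27  0.71  0.54  1.83 -0.53  0.76  0.79] w 0.0444 gf 27.465281188488007
wrist 12785 c [-4.7 -0.6  9.1] n [ 0.7 -0.  -0.7] tilt 42.4 side -1.0 ext [-22.5 -22.4  -7.2  15.1  21.2  27.3]
```

>>> send_rows:
  steps:
    - {"dx":-0.2,"dy":0,"dz":0,"yaw":0,"gripper":0.4}
    - {"dx":-0.45,"dy":0,"dz":-0.05,"yaw":0,"gripper":0.4}
    - {"dx":-0.6,"dy":0,"dz":-0.05,"yaw":0,"gripper":0.4}

```text
clock: 18.85
tcp_pos: [0.6158, -0.1338, 0.0594]
orientation: [-1.938, -2.454, -0.008]
contact_force: [-7.5, 20.4, 8.5]
grip_width: 0.0443
gripper_force: 29.7
```

```bash
python3 go.py .6145 -.1288 .0687 13.1; python3 tilt.py wrist
```

```text
d [ 0.53 -0.01 -0.93] yaw 0.3 t 18.85 tcp [ 0.6158 -0.1338  0.0594] ya 13.4 F [-7.5 20.4  8.5] j [-0.26  0.71  0.54  1.82 -0.53  0.76  0.8 ] w 0.0443 gf 29.677351713180542
wrist 13149 c [-3.6 -0.6  8. ] n [ 0.7 -0.  -0.7] tilt 44.8 side -1.0 ext [-20.8 -22.3  -9.2  15.9  21.3  27.5]
```

>>> send_rows:
  steps:
    - {"dx":0.6,"dy":0,"dz":-0.8,"yaw":0,"gripper":0.4}
    - {"dx":1.2,"dy":0,"dz":-4,"yaw":0,"gripper":0.4}
    - {"dx":1.2,"dy":0,"dz":-8,"yaw":0,"gripper":0.4}
    - {"dx":1.2,"dy":0,"dz":-12,"yaw":0,"gripper":0.4}
    - {"dx":1.2,"dy":0,"dz":-14,"yaw":0,"gripper":0.4}
  force: 35

```text
clock: 19.52
tcp_pos: [0.616, -0.1322, 0.2032]
orientation: [1.953, 2.458, 0.002]
contact_force: [0.0, -0.1, -0.7]
grip_width: 0.044
gripper_force: 36.0
```

```bash
python3 go.py .5385 .127 .202 0; python3 tilt.py wrist
```

```text
d [27.   -1.69  0.09] yaw 13.1 t 19.525 tcp [ 0.616  -0.1322  0.2032] ya 13.1 F [ 0.  -0.1 -0.7] j [-0.37  0.53  0.68  1.76 -0.39  0.99  0.68] w 0.044 gf 35.97777307033539
wrist 13066 c [-3.8 -0.5  8.2] n [ 0.7 -0.  -0.7] tilt 43.9 side -1.1 ext [-21.2 -22.2  -8.7  15.8  21.2  27.2]
```

>>> send_rows:
  steps:
    - {"dx":4,"dy":-0.3,"dz":0,"yaw":3,"gripper":0.4}
    - {"dx":9,"dy":-0.6,"dz":0,"yaw":6,"gripper":0.4}
    - {"dx":14,"dy":-0.9,"dz":0,"yaw":9,"gripper":0.4}
    - {"dx":19,"dy":-1.2,"dz":0,"yaw":12,"gripper":0.4}
    - {"dx":22,"dy":-1.4,"dz":0,"yaw":13.1,"gripper":0.4}

```text
clock: 20.2
tcp_pos: [0.5502, 0.0822, 0.1997]
orientation: [-2.218, -2.222, 0.003]
contact_force: [0.6, 0.4, -0.8]
grip_width: 0.0438
gripper_force: 36.0
```

```bash
python3 go.py .5385 .127 .202 0; python3 tilt.py wrist;  python3 - <<'E'
from h import *
np.set_printoptions(precision=1,suppress=True,linewidth=150)
# reader head from the side view: triangulation data
s=grab('side','s9');f=grab('top','t9')
for cam in('top','side'): f=ld('t9' if cam=='top' else 's9');print(cam,[tuple(np.round(proj(f,np.array(p)),1)) for p in[(.538,.2365,.245),(.538,.152,.16)]])
w=ld('l_wrist');cv2.imwrite('pics/fin.png',np.hstack([cv2.resize(s['color'][60:260,190:390,::-1],(400,400),interpolation=2),cv2.resize(cv2.imread('pics/t9.png')[160:240,130:210],(400,400),interpolation=2)]))
E
```

```text
d [ 4.48 -1.17 -0.23] yaw 0.1 t 20.2 tcp [0.5502 0.0822 0.1997] ya 0.1 F [ 0.6  0.4 -0.8] j [-0.84  0.43  0.76  1.93 -0.37  0.92  0.1 ] w 0.0438 gf 35.9920334815979
wrist 13023 c [-3.9 -0.4  8.2] n [ 0.7 -0.  -0.7] tilt 43.9 side -1.1 ext [-21.4 -22.1  -8.7  15.7  21.2  27.1]
top [(np.float64(171.5), np.float64(197.7)), (np.float64(205.3), np.float64(203.8))]
side [(np.float64(267.1), np.float64(139.2)), (np.float64(272.8), np.float64(177.8))]
```

View pics/fin.png

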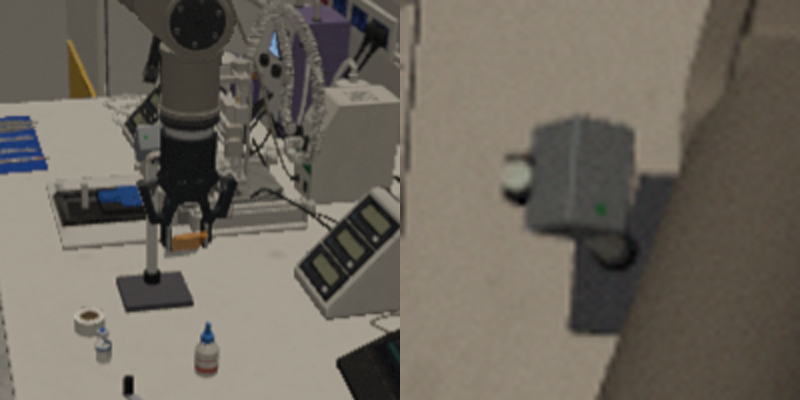

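>>> send_rows:
  steps:
    - {"dx":1.5,"dy":-0.4,"dz":0,"yaw":0,"gripper":0.4}
    - {"dx":3.0,"dy":-0.8,"dz":-0.1,"yaw":0,"gripper":0.4}
    - {"dx":4.0,"dy":-1.1,"dz":-0.2,"yaw":0,"gripper":0.4}
    - {"dx":4.5,"dy":-1.2,"dz":-0.2,"yaw":0,"gripper":0.4}
    - {"dx":4.5,"dy":-1.2,"dz":-0.2,"yaw":0,"gripper":0.4}

```text
clock: 20.98
tcp_pos: [0.54, 0.1244, 0.2033]
orientation: [2.221, 2.222, 0.0]
contact_force: [-0.1, -0.2, -0.8]
grip_width: 0.0442
gripper_force: 36.0
```

```bash
python3 go.py .5385 .127 .202 0; python3 go.py .5385 .127 .202 0; python3 tilt.py wrist
python3 - <<'E'
from h import *
np.set_printoptions(precision=1,suppress=True,linewidth=150)
s=ld('side0')
P=np.array([pt(s,u,v,0)*1000 for v in range(118,150) for u in range(250,290)])
m=(P[:,0]>490)&(P[:,0]<590)&(P[:,1]>190)&(P[:,1]<300)&(P[:,2]>205);P=P[m];print(len(P),np.percentile(P,[2,50,98],axis=0))
# lens-face points: project on axis frame (u along view dir, w in-face down)
a=np.array([0,-.7071,-.7071]);b=np.array([0,.7071,-.7071]);q=P-[538,236.5,245]
print('along',np.percentile(q@a,[2,25,50,75,98]),'inface',np.percentile(q@b,[2,50,98]),'x',np.percentile(q[:,0],[2,50,98]))
f=q[(q@b>-22)&(q@b<22)];print('lensface along',np.percentile(f@a,[10,50,90]),len(f))
E
```

```text
d [ 0.26 -0.15  0.13] yaw 0.0 t 20.975 tcp [0.54   0.1244 0.2033] ya 0.0 F [-0.1 -0.2 -0.8] j [-0.93  0.42  0.76  1.94 -0.36  0.92  0.01] w 0.0442 gf 35.99805414676666
d [ 0.26 -0.15  0.13] yaw 0.0 t 20.975 tcp [0.54   0.1244 0.2033] ya 0.0 F [-0.1 -0.2 -0.8] j [-0.93  0.42  0.76  1.94 -0.36  0.92  0.01] w 0.0442 gf 35.99805414676666
wrist 12983 c [-3.9 -0.4  8.2] n [ 0.7 -0.  -0.7] tilt 43.9 side -1.1 ext [-21.3 -22.1  -8.6  15.7  21.2  27.1]
433 [[511.3 215.7 209.8]
 [539.4 230.7 271.6]
 [570.5 277.5 292.4]]
along [-39.4 -24.9 -11.1  -2.    6.2] inface [-34.6 -26.3  52.9] x [-26.7   1.4  32.5]
lensface along [-19.6  -0.6   5.6] 108
```

>>> send_rows:
  steps:
    - {"dx":0.1,"dy":0,"dz":0,"yaw":0,"gripper":0.4}
    - {"dx":0.1,"dy":0,"dz":0,"yaw":0,"gripper":0.4}
    - {"dx":0.1,"dy":0,"dz":0,"yaw":0,"gripper":0.4}
    - {"dx":0.1,"dy":0,"dz":0,"yaw":0,"gripper":0.4}
    - {"dx":0.1,"dy":0,"dz":0,"yaw":0,"gripper":0.4}

```text
clock: 21.65
tcp_pos: [0.54, 0.1251, 0.2033]
orientation: [-2.222, -2.221, -0.0]
contact_force: [0.6, -0.2, -0.5]
grip_width: 0.0438
gripper_force: 36.0
```

```bash
python3 go.py .54 .127 .202 0; python3 tilt.py wrist; python3 look.py side | head; python3 -c "
from bench import workorder,status
print(abs(status.get_obs()['qvel']).max());print(workorder.hand_in())"
```

```text
d [0.19 0.   0.13] yaw -0.0 t 21.65 tcp [0.54   0.1251 0.2033] ya -0.0 F [ 0.6 -0.2 -0.5] j [-0.93  0.42  0.76  1.94 -0.36  0.92  0.01] w 0.0438 gf 35.99739611148834
wrist 13021 c [-4.  -0.4  8.2] n [ 0.7 -0.  -0.7] tilt 43.9 side -1.1 ext [-21.4 -22.1  -8.7  15.7  21.2  27.1]
side [271 169  15   4  38] min [520.   91.8 203.5] max [560.4 103.2 214.8] mean [539.2  96.9 210.6]
side [292 269  12  13  44] min [ 526.2 -187.5   46.1] max [ 543.5 -138.4   53.2] mean [ 534.8 -162.4   49.9]
0.001578891078664487
the job is handed in; nothing more can be done
None
```

I handed the job in at 21.7 s. The hasp is open and the red-slot plate is held still by its clear glass, label tilted 43.9° up at the reader and within about 3 mm of the focus by my measurements. The other plate still stands in its slot. Because the tool only points down, I laid the plate on the bench and turned it against the fixed catch post, so its frosted end touched the bench but never the gripper.

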